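# Release and lift out the bayonet drain strainer

### The arm

A 6-joint arm with a two-finger parallel gripper is mounted at the origin on the work surface. World frame = base frame: x ahead of the robot, y to its left, z up, the work surface at z = 0. Lengths are in mm, angles in rad, forces in N, time in s.
With the tool pointing down it reaches from about 350 to 775 mm from the base axis. Payload 7.3 kg.
Tool frame: the origin (TCP) lies midway between the tips of the shut fingers; the grasp point (between the pads) lies 19 mm behind it; x points along the fingers, y is the direction in which the jaws open and shut, and the axes are right-handed (so a half turn about x gives the same grasp; the last joint's range is limited). The gripper opens to 92 mm and grips with 3 to 60 N. Pads are 19 mm wide; open, the fingers measure 130 mm over their backs; the gripper's body (75 mm by 190 mm) begins 47 mm behind the grasp point.
Start: joints at [1.202, 0.342, 1.524, -0, 1.275, -0.146], TCP at [115.988, 512.047, 226.741] pointing down, gripper open.
Joint ranges: [-2.53, 2.53], [-0.77, 2.02], [0.04, 2.7], [-1, 4.14], [0.28, 2.66], [-3.11, 3.11]. Speed limits (rad/s): [2.57, 2.57, 3.14, 3.14, 3.14, 3.14].

### API

Orientations are given as [roll, pitch, yaw] about the fixed x, y, z axes, in that order (R = Rz(yaw) Ry(pitch) Rx(roll)).
In Python, from plant import bot gives the robot as it stands. The module is installed in compiled form; this text tells all that it offers.
- The arm moves only by the shell command python3 -m handwheel 'ROWS' [OPENING]. ROWS is JSON, a list that holds one entry, the list of rows, each a list of 4 numbers: the shift along the tool's x, y, z in cm, then the turn about the tool's x in rad. A call has 1 to 8 rows; each row shifts and turns the commanded pose from where the row before left it, along the tool's axes as they then stand; what a row does not reach is not made up. A row lasts 1/12 s, in which the tool goes at most 41.7 mm and 7.16 degrees, less where a joint would pass 70% of its speed; a pose out of reach is approached as far as the arm can. A call is refused whole if a number of a shift passes 4.17 or a number of a turn 0.125, either way. A call with a gripper value outside its range is refused whole. OPENING is the opening, from 0 (shut) to 1 (fully open), set as the call begins (- or left out, the last holds). The fingers move at their own pace and stop on an object; the grip force is fixed at half the most. Time passes only in rows, so rows that do not move let the fingers close. It gives the time, the measured TCP pose, the force and the opening at its end, in the units of the state.
- bot.get_obs(): the state, without advancing time (a new reading comes with each control period).
- bot.capture(name): name is "scene" or "top" or "wrist"; returns (picture, depth): 384x512x3 uint8, red, green, blue; 384x512 float32, mm along the optical axis (not along the pixel's ray), 0 where there is no reading.
- bot.camera_model(name): a dict with "fx", "fy", "cx", "cy" (pixels), "position" and "rotation" of the camera in the world. Camera axes: x right, y down, z forward; pixel columns grow to the right and rows downward; lengths in mm; the calibration is good to about 2 mm. A picture is of the moment at which its call begins: read the wrist's pose just before it. camera_model takes no time and is no camera call; for the wrist camera it gives the pose at the moment of the call.
- bot.close_job(): hands the job in, once; it reports no verdict.
Trained networks look in the newest picture that a camera, given by its name, has taken for a name from the list of things; names that differ only in an ending like _2 or _b are one class to them, and where a whole thing is asked for, a point or a joint stands for the part that bears it (a point fixed in the world has none). Each returns a list of dicts, best first, with "conf" (0 to 1); they miss things now and then, are a little off and sometimes report something else, mostly with a low value. They report only what shows in the picture. A call takes as long as a camera call. They do not tell look-alikes from the thing itself.
- bot.find_in(camera, label): "bbox" ([left, top, width, height] in pixels, round what is visible of it).
- bot.spot_point(camera, label): "point" ([column, row] in pixels: a listed point, or the origin of a listed thing).
The state is a dict: "time": time; "joint_positions": joint angles; "dq": joint speeds; "tau": joint torques, N m; "tool_pos": TCP position; "tcp_rot": TCP orientation; "contact_force": force on the tool from outside, world axes, zero at the start; "moment": the same for the moment, N m; "grip_width": finger opening in mm.
Only numpy, scipy, OpenCV 4.12 (cv2) and the standard library are available. Lean on these libraries where they do the work, as an engineer would, in place of code of your own. Each camera call takes 0.05 s, during which the arm holds its last target.

### The job

The drain strainer needs washing: swing the tap spout aside over the draining board, turn the strainer anticlockwise by its green bar, past the spring catch until it meets its stop, then lift it straight out. Set it down gently, upright and flat on the floor of the white drip tray, and leave the tray and the crockery where they stand.

Things in the scene. Friction and masses are not known exactly. Their poses are not given: they have to be found in the camera images.
- sink: Fixed steel sink unit with a round drain well. Origin: on the well's axis at table height, z up. The flat deck is 60 mm high and reaches 115 mm from the axis to -x, +y and -y, and 175 mm to +x. The tap column (17 mm radius) stands at x = 145, y = 0 mm. Both claws, catches and stop posts come in pairs, half a turn apart about the axis.
- claw (a point): Top of one black claw (80 mm above the table), 73 mm from the well axis at -62 degrees from sink x; the other is half a turn round. Each claw covers the lug ring from 58 to 89 mm radius and from 22 degrees clockwise to 33 degrees anticlockwise of this middle. A brass spring catch sits 34 degrees anticlockwise of each claw's middle.
- stop (a point): Top of one red stop post (80 mm above the table, 16 mm across), 66 mm from the well axis, 78 degrees anticlockwise of a claw's middle; the other is half a turn round. The strainer's lugs meet these posts when its bar lies along the sink's x axis.
- board (a point): Centre of the top of the fixed aluminium draining board, on the sink's +y side: 300 mm along sink x, 340 mm along y, 64 mm high beside the sink rising to 79 mm. A bottle brush is clipped along its +x rim (top 140 mm above the table).
- strainer: Loose steel strainer, about 0.35 kg. Origin: centre of its underside, z up, x along its bar (both ends alike). Basket 91 mm across, 42 mm deep; above it a collar 108 mm across, 8 mm thick, with two red lugs along +x and -x out to 72 mm. Seated, the collar rests on the deck (origin 18 mm above the table), the lugs lie under the claws and it cannot rise.
- bar (a point): Centre of the strainer's green bar, 83 mm above its underside: 170 mm long (strainer x), 14 mm wide, 16 mm tall, on a 22 mm stem. Turned anticlockwise from above, a catch is felt as a bump of up to about 10 N 25 to 42 degrees past the claws' middles, then the hard stop at about 62; there it lifts straight out. Clockwise never frees it.
- spout (a joint): Tap spout's hinge about the vertical column, rad: 0 points along sink -x, over the well; positive swings it towards the draining board (clockwise from above), range -0.3 to 1.75; it stays where left. Level steel tube, 22 mm diameter, axis 175 mm above the table, reaching 153 mm from the hinge; a 26 mm nozzle at its end hangs down to 143 mm above the table.
- spout_tip (a point): Point on the spout tube's axis above its nozzle, 142 mm from the hinge, 175 mm above the table.
- hinge_top (a point): Top of the blue cap on the spout's hinge axis, 203 mm above the table.
- tray: White plastic drip tray, loose, 0.9 kg, 175 mm square and 18 mm high, walls and floor 5 mm thick. Origin: centre of its underside; z up.
- mortar: Wooden mortar, 100 mm across, 70 mm high, standing on the table (it may stand where the tray might have been). Origin: centre of its underside.
- colander: Stainless colander on the draining board, 180 mm across, 80 mm high. Origin: centre of its underside.
- cups: Two nested purple plastic cups on the draining board, 72 mm across, 99 mm high together. Origin: centre of the underside.
- eggcup: White ceramic egg cup on the draining board, 50 mm across, 62 mm high. Origin: centre of its underside.
Not all that is in view belongs to the job. What is shaped like the strainer but brown or pink is not meant.

How it is judged (in metres and radians):
On the way, in this order (a step that is already met when the one before it is completed fails the run):
1. the spout is swung aside over the draining board, the strainer still seated (value of joint spout above 0.8 rad and z of strainer in the frame of sink below 0.026 m), for 0.1 s.
2. the strainer is turned past its catch (bar within 0.26 rad of the sink's x axis), still seated (angle between the x axis of strainer and the x axis of sink, either way round below 0.26 rad and z of strainer in the frame of sink below 0.026 m), for 0.1 s.
3. the strainer is lifted out of the well (z of strainer in the frame of sink above 0.062 m), for 0.1 s.
At the end, for the whole second after the job is handed in: The strainer stands upright (within 0.06 rad) and at rest on the tray's floor, inside its rim (origin within 45 mm of the tray's centre along both tray axes and under 10 mm above the tray's underside); the tray lies flat; the spout is still swung aside over the draining board (joint over 0.8 rad) (value of joint spout above 0.8 rad and x of strainer in the frame of tray between -0.045 and 0.045 m and y of strainer in the frame of tray between -0.045 and 0.045 m and z of strainer in the frame of tray below 0.01 m and angle between strainer's own z axis and vertical below 0.06 rad and linear speed of strainer below 0.02 m/s and angle between tray's own z axis and vertical below 0.05 rad); the robot touches nothing.
It fails at once if crockery (colander, cups, egg cup, mortar) moved by more than 30 mm (distance of any of colander, cups, eggcup, mortar from where it was at the start of the episode above 0.03 m).
It fails at once if crockery tipped by more than 0.35 rad (angle between any of colander, cups, eggcup, mortar's own z axis and vertical above 0.35 rad).
It fails at once if the tray is shoved by more than 50 mm (distance of tray from where it was at the start of the episode above 0.05 m).
It fails at once if the strainer is dropped on the tray (strikes it at over 0.5 m/s) (contact force between strainer and tray above 2 N and linear speed of strainer above 0.5 m/s).
It also fails if it takes over 67 s, if anything falls off the work surface, if the arm or the gripper's body presses on something with over 40 N, if the wrist force passes 120 N, or if a joint passes its speed limit or range.

## Working session

There is one attempt and no reset: what is moved stays moved. The work goes in short steps, Python scripts to look and compute and a shell command to move; the robot and the scene stay as the last step left them, time stands still between calls to the robot, and variables do not carry over. Pictures are saved under pics/ and viewed, and the job is handed in when it is done.

```bash
mkdir -p pics
cat > h.py <<'E'
import numpy as np, cv2
from plant import bot
def cap(n,f):
    p,d=bot.capture(n); cv2.imwrite('pics/'+f+'.png',p[:,:,::-1]); np.save('pics/'+f+'.npy',d); return p,d
def ray(n,px,z):
    m=bot.camera_model(n);R=np.array(m['rotation']);o=np.array(m['position'])
    v=R@np.array([(px[0]-m['cx'])/m['fx'],(px[1]-m['cy'])/m['fy'],1]); return o+v*(z-o[2])/v[2]
def cloud(n,d):
    m=bot.camera_model(n);R=np.array(m['rotation']);o=np.array(m['position'])
    v,u=np.mgrid[:d.shape[0],:d.shape[1]]
    P=np.stack([(u-m['cx'])/m['fx']*d,(v-m['cy'])/m['fy']*d,d],-1)@R.T+o; P[d==0]=np.nan; return P
def proj(n,P):
    m=bot.camera_model(n);R=np.array(m['rotation']);o=np.array(m['position'])
    c=R.T@(np.array(P)-o); return [c[0]/c[2]*m['fx']+m['cx'],c[1]/c[2]*m['fy']+m['cy']]
E
python3 - <<'E'
from h import *
for n in('top','scene'):
    cap(n,n+'1')
    for l,z in [('claw',80),('stop',80),('bar',101),('strainer',18),('hinge_top',203),('spout_tip',175),('tray',0),('mortar',0),('board',72),('sink',0)]:
        for r in bot.spot_point(n,l)[:4]: print(n,l,round(r['conf'],2),np.round(r['point'],0),np.round(ray(n,r['point'],z)))
print(bot.get_obs())
E
```

```text
Traceback (most recent call last):
  File "h.py", line 7, in ray
    v=R@np.array([(px[0]-m['cx'])/m['fx'],(px[1]-m['cy'])/m['fy'],1]); return o+v*(z-o[2])/v[2]
                                                                                           ~^^^
IndexError: invalid index to scalar variable.
```

Run:
```python
from h import *
for n in('top','scene','wrist'):print(bot.camera_model(n))
print(bot.get_obs())
```

```text
{'fx': 370.13988332385327, 'fy': 370.13988332385327, 'cx': 255.51815364446176, 'cy': 189.92628140395342, 'position': array([ 271.58148061,   80.90686041, 1226.22721814]), 'rotation': array([-2.98426368e+00,  1.50993052e-04, -1.58341611e+00])}
{'fx': 347.43095527657886, 'fy': 347.43095527657886, 'cx': 264.5085545325134, 'cy': 186.97253505192967, 'position': array([1020.65272934,   -8.02273845,  984.32617295]), 'rotation': array([-2.52044816, -0.01485692,  1.42642222])}
{'fx': 303.24385444807194, 'fy': 303.24385444807194, 'cx': 255.59234370187744, 'cy': 193.16610646927998, 'position': array([ 48.7512261 , 525.9385444 , 383.79911159]), 'rotation': array([2.88374434e+00, 1.18701601e-03, 1.34748835e+00])}
{'time': 0.1, 'joint_positions': array([ 1.20202403e+00,  3.42666415e-01,  1.52490552e+00, -6.91555391e-06,
        1.27540995e+00, -1.46000228e-01]), 'dq': array([-0.00150703, -0.0029054 , -0.00197309, -0.00010155,  0.00036402,
        0.00021652]), 'tau': array([ 2.76126826e-03, -4.32007313e+01, -2.44695872e+01,  7.19485036e-02,
        5.26927260e-02, -3.31880392e-05]), 'tool_pos': array([115.8399163 , 511.69220739, 226.11310122]), 'tcp_rot': array([-1.71203624,  1.56940708, -1.93480629]), 'contact_force': array([-0.73575565, -0.07869606,  0.50038088]), 'moment': array([ 0.0345921 , -0.00363942, -0.03584434]), 'grip_width': 91.72031338448247}
```

View pics/top1.png

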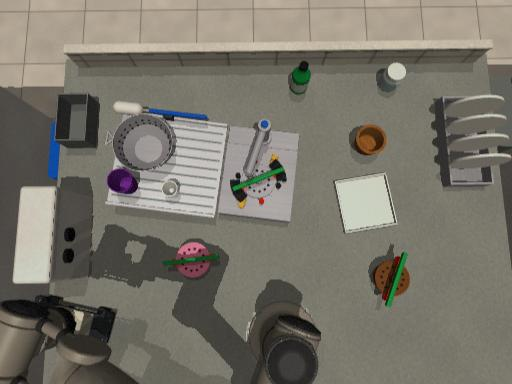

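```bash
sed -i "s/R=np.array(m\['rotation'\])/R=Rot.from_euler('xyz',m['rotation']).as_matrix()/; 1a from scipy.spatial.transform import Rotation as Rot" h.py
cat >> h.py <<'E'
def tool():
    o=bot.get_obs(); R=Rot.from_euler('xyz',o['tcp_rot']).as_matrix(); return o,R
E
python3 - <<'E'
from h import *
for n in('top','scene'):
    cap(n,n+'1')
    for l,z in [('claw',80),('stop',80),('bar',101),('strainer',18),('hinge_top',203),('spout_tip',175),('tray',0),('mortar',0),('board',72),('sink',0)]:
        for r in bot.spot_point(n,l)[:4]: print(n,l,round(r['conf'],2),np.round(r['point'],0),np.round(ray(n,r['point'],z)))
o,R=tool();print(o['time'],R.round(3))
p=cv2.imread('pics/top1.png')[90:230,80:410]; cv2.imwrite('pics/topc.png',cv2.resize(p,None,fx=2.4,fy=2.4,interpolation=2))
E
```

```text
top claw 0.97 [277. 171.] [513.  11.  80.]
top stop 0.83 [255. 161.] [547.  79.  80.]
top stop 0.21 [364. 145.] [ 593. -271.   80.]
top bar 0.97 [394. 280.] [ 175. -328.  101.]
top bar 0.74 [192. 260.] [242. 272. 101.]
top bar 0.73 [258. 180.] [481.  69. 101.]
top strainer 0.96 [384. 275.] [ 183. -327.   18.]
top strainer 0.63 [262. 183.] [485.  57.  18.]
top strainer 0.63 [192. 255.] [254. 284.  18.]
top hinge_top 0.94 [267. 123.] [629.  43. 203.]
top spout_tip 0.68 [250. 172.] [490.  95. 175.]
top tray 0.61 [362. 205.] [ 410. -274.    0.]
top mortar 0.9 [365. 144.] [ 620. -298.    0.]
top mortar 0.5 [130. 183.] [495. 499.   0.]
top board 0.69 [169. 164.] [541. 353.  72.]
top sink 0.75 [256. 185.] [481.  75.   0.]
scene claw 0.72 [386. 199.] [480. 469.  80.]
scene claw 0.64 [241. 228.] [521.   9.  80.]
scene claw 0.46 [270. 202.] [442. 106.  80.]
scene claw 0.25 [261. 227.] [525.  67.  80.]
scene stop 0.55 [268. 231.] [542.  85.  80.]
scene bar 0.98 [127. 150.] [ 185. -339.  101.]
scene bar 0.83 [310. 146.] [248. 277. 101.]
scene bar 0.62 [263. 213.] [489.  77. 101.]
scene strainer 0.96 [135. 167.] [ 191. -336.   18.]
scene strainer 0.6 [262. 225.] [484.  77.  18.]
scene hinge_top 0.81 [263. 240.] [630.  56. 203.]
scene spout_tip 0.72 [270. 201.] [499.  97. 175.]
scene spout_tip 0.58 [384. 236.] [647. 373. 175.]
scene mortar 0.58 [139. 283.] [ 616. -302.    0.]
scene board 0.65 [358. 221.] [541. 363.  72.]
scene sink 0.6 [260. 229.] [488.  70.   0.]
1.2 [[ 0.     0.221  0.975]
 [ 0.     0.975 -0.221]
 [-1.     0.     0.   ]]
```

View pics/topc.png

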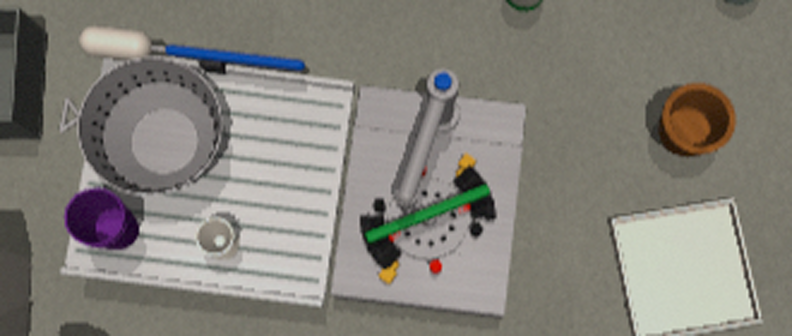

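View pics/scene1.png

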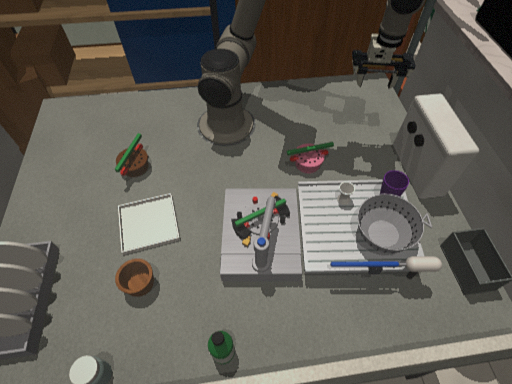

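Run:
```python
from h import *
for n in('top','scene'):
    p=cv2.imread(f'pics/{n}1.png').astype(int); d=np.load(f'pics/{n}1.npy'); P=cloud(n,d)
    b,g,r=p[...,0],p[...,1],p[...,2]
    def blobs(m,name,z):
        k,l,s,c=cv2.connectedComponentsWithStats(m.astype('uint8'))
        for i in range(1,k):
            if s[i,4]>=4:
                q=P[l==i]; print(n,name,s[i,4],c[i].round(1),'depth',np.nanmedian(q,0).round(0),'ray',ray(n,c[i],z).round(0))
    win=np.zeros(b.shape,bool)
    if n=='top': win[100:225,215:305]=1
    else: win[180:280,215:305]=1
    blobs(win&(b>g+50)&(b>r+60),'blue',203)
    gm=win&(g>r+50)&(g>b+30); blobs(gm,'green',109)
    ys,xs=np.nonzero(gm); box=cv2.minAreaRect(np.float32(np.c_[xs,ys])); 
    print([ray(n,c,109).round(0)[:2] for c in cv2.boxPoints(box)])
    blobs(win&(r>g+90)&(r>b+90),'red',80)
    blobs(win&(r>150)&(g>90)&(b<80),'yellow',80)
    # sink deck via depth
    m=(P[...,2]>54)&(P[...,2]<66)&(P[...,0]>330)&(P[...,0]<720)&(P[...,1]<190)&(P[...,1]>-90)
    print('deck',m.sum(),np.nanmin(P[m],0),np.nanmax(P[m],0), cv2.minAreaRect(np.float32(P[m][:,:2])))
    # tray
    m=(P[...,2]>-6)&(P[...,2]<30)&(b>200)&(g>200)&(P[...,1]<-150)&(P[...,1]>-400)&(P[...,0]<540)&(P[...,0]>280)
    print('tray',m.sum(),cv2.minAreaRect(np.float32(P[m][:,:2])),np.nanmedian(P[m],0))
```

```text
top blue 39 [264.1 123.3] depth [628.  52. 202.] ray [628.  52. 203.]
top green 241 [257.5 178.5] depth [484.  74. 108.] ray [484.  72. 109.]
[array([461., 153.]), array([522.,  -5.]), array([509., -10.]), array([447., 147.])]
top red 7 [274. 176.] depth [499.  19.  68.] ray [497.  20.  80.]
top red 5 [242.6 188.8] depth [459. 119.  68.] ray [457. 119.  80.]
top red 22 [261.1 200.3] depth [421.  62.  80.] ray [420.  62.  80.]
top yellow 28 [273.5 157.4] depth [560.  20.  74.] ray [558.  20.  80.]
top yellow 38 [241.6 203.4] depth [411. 122.  72.] ray [411. 123.  80.]
deck 4578 [359.19117201 -62.69002212  54.01579185] [674.16097388 189.34483573  65.99465109] ((517.984619140625, 80.13843536376953), (256.1834411621094, 289.7091369628906), 82.25167083740234)
tray 7 ((382.1393737792969, -287.7591857910156), (182.11473083496094, 46.02570724487305), 87.22179412841797) [ 384.64093435 -202.90070892   18.99403855]
scene blue 41 [261.  240.8] depth [631.  51. 204.] ray [631.  52. 203.]
scene green 33 [279.8 201.5] depth [463. 133. 109.] ray [462. 133. 109.]
scene green 103 [249.3 216.2] depth [
[... 199 characters left out ...]
red 7 [275.1 209.7] depth [466. 119.  70.] ray [471. 118.  80.]
scene red 7 [245.4 223.7] depth [501.  22.  69.] ray [507.  23.  80.]
scene yellow 12 [273.8 194.3] depth [412. 123.  76.] ray [414. 123.  80.]
scene yellow 11 [247.  238.5] depth [554.  25.  74.] ray [556.  22.  80.]
scene yellow 5 [245.  243.2] depth [567.  15.  75.] ray [571.  14.  80.]
deck 4534 [354.43304143 -63.94612839  54.01982476] [675.21200818 189.99739524  65.99998582] ((515.9134521484375, 80.93490600585938), (257.7581787109375, 293.95501708984375), 82.36737823486328)
tray 68 ((421.9654846191406, -282.6443176269531), (165.2140655517578, 171.6470489501953), 8.302221298217773) [ 469.16469651 -247.8259997    18.80078193]
```

```bash
python3 -m handwheel '[[[0,-2.39,3.06,0],[0,-2.39,3.06,0],[0,-2.39,3.06,0],[0,-2.39,3.06,0],[0,-2.39,3.06,0],[0,-2.39,3.06,0],[0,-2.39,3.06,0],[0,-2.39,3.06,0]]]' 0
python3 -m handwheel '[[[0,-2.39,3.06,0],[0,-2.39,3.06,0],[0,-2.39,3.06,0],[0,-2.39,3.06,0],[0,-2.39,3.06,0],[0,-2.39,3.06,0],[0,-2.39,3.06,0],[0,-2.39,3.06,0]]]'
python3 -m handwheel '[[[0,0,0,0],[0,0,0,0]]]'
python3 - <<'E'
from h import *
o,R=tool();print(R.round(3),o['joint_positions'].round(2)); cap('top','t2')
P=cloud('top',np.load('pics/t2.npy')); p=cv2.imread('pics/t2.png')
m=(p.min(2)>150); m[:,:325]=0;m[:,405:]=0;m[:165]=0;m[240:]=0
k,l,s,c=cv2.connectedComponentsWithStats(m.astype('uint8')); i=1+np.argmax(s[1:,4]); q=P[l==i]; print(s[i]); bx=cv2.minAreaRect(np.float32(q[:,:2])); print(bx, np.nanmedian(q,0))
ys,xs=np.nonzero(l==i); b2=cv2.boxPoints(cv2.minAreaRect(np.float32(np.c_[xs,ys]))); print([ray('top',x,18).round(0) for x in b2])
E
```

```text
time: 1.87
tool_pos: [313.3, 269.9, 227.0]
tcp_rot: [0.814, 1.57, 0.591]
contact_force: [0.8, 0.6, -0.2]
grip_width: 43.0
time: 2.53
tool_pos: [510.0, 29.0, 226.8]
tcp_rot: [0.514, 1.57, 0.291]
contact_force: [0.6, 0.6, -0.2]
grip_width: 0.3
time: 2.7
tool_pos: [509.6, 29.4, 226.2]
tcp_rot: [3.024, 1.57, 2.798]
contact_force: [-0.2, 1.3, 0.6]
grip_width: 0.6
[[-0.001  0.224  0.975]
 [ 0.     0.975 -0.224]
 [-1.     0.    -0.001]] [-0.09  0.32  1.56  0.    1.26 -1.44]
[ 335  172   63   61 2682]
((418.455322265625, -285.4217529296875), (181.60360717773438, 172.81158447265625), 11.206840515136719) [ 418.95576479 -283.2079048     5.07809785]
[array([ 491., -184.,   18.]), array([ 524., -359.,   18.]), array([ 345., -381.,   18.]), array([ 314., -211.,   18.])]
```

```bash
python3 -m handwheel '[[[2,0,0,0],[2,0,0,0],[2,0,0,0],[1.6,0,0,0],[0,1.02,-0.28,0],[0,1.02,-0.28,0],[0,1.02,-0.28,0]]]'
python3 -m handwheel '[[[0,1.05,-0.01,0],[0,1.05,-0.01,0],[0,1.05,-0.01,0],[0,1.02,0.27,0],[0,1.02,0.27,0],[0,1.02,0.27,0]]]'
python3 -m handwheel '[[[0,0.92,0.52,0],[0,0.92,0.52,0],[0,0.92,0.52,0],[0,0.75,0.74,0],[0,0.75,0.74,0],[0,0.75,0.74,0]]]'
python3 -m handwheel '[[[0,0.53,0.91,0],[0,0.53,0.91,0],[0,0.53,0.91,0],[0,0,0,0]]]'
python3 - <<'E'
from h import *
cap('top','t3');cap('scene','s3')
a=cv2.imread('pics/t3.png')[60:260,80:410];b=cv2.imread('pics/s3.png')[120:300,180:440]
a=cv2.resize(a,(400,242));b=cv2.resize(b,(400,277)); cv2.imwrite('pics/c3.png',np.vstack([a,b]))
E
```

```text
time: 3.33
tool_pos: [507.6, 64.5, 151.9]
tcp_rot: [0.362, 1.569, 0.141]
contact_force: [1.3, -4.9, -0.1]
grip_width: 0.4
time: 3.83
tool_pos: [529.4, 122.4, 150.8]
tcp_rot: [-2.922, 1.571, 3.138]
contact_force: [-0.9, -2.3, -0.4]
grip_width: 0.5
time: 4.33
tool_pos: [577.2, 162.7, 150.3]
tcp_rot: [-2.999, 1.569, 3.061]
contact_force: [-2.1, -2.0, -0.5]
grip_width: 0.6
time: 4.67
tool_pos: [608.5, 172.5, 150.1]
tcp_rot: [1.268, 1.57, 1.045]
contact_force: [-0.1, -0.1, 0.6]
grip_width: 0.2
```

View pics/c3.png

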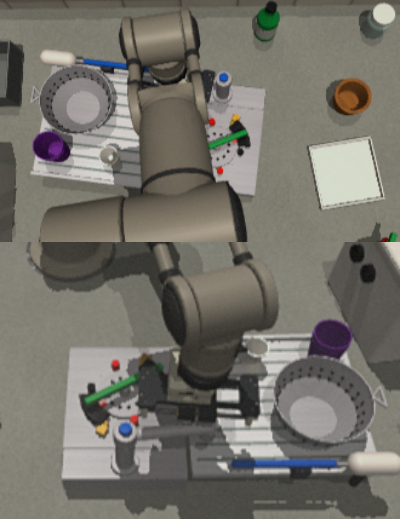

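```bash
python3 -m handwheel '[[[0,-1.5,-2.65,0],[-1,-1.5,-2.65,0],[-1,-1.5,-2.65,0],[-1,-1.5,-2.65,0],[-1,-1.46,-2.67,0]]]'
python3 -m handwheel '[[[0,0,0,0.122],[0,0,0,0.122],[0,0,0,0.122],[0,0,0,0.122],[0,0,0,0.122],[0,0,0,0.122],[0,0,0,0.122],[0,0,0,0.12]]]' 0.4
python3 -m handwheel '[[[0,0,0,0],[0,0,0,0]]]'
python3 - <<'E'
from h import *
o,R=tool(); print(R.round(3),o['tool_pos'],o['joint_positions'].round(2)); 
print(np.array(proj('wrist',[485,71,109])),proj('wrist',[455,150,109]),proj('wrist',list(o['tool_pos'])))
p,d=cap('wrist','w4'); P=cloud('wrist',d)
p=p.astype(int);m=(p[...,1]>p[...,0]+50)&(p[...,1]>p[...,2]+30)
k,l,s,c=cv2.connectedComponentsWithStats(m.astype('uint8'))
for i in range(1,k):
    if s[i,4]>50:
        q=P[l==i]; q=q[(q[:,2]>103)&(q[:,2]<115)]; print(s[i],np.nanmedian(q,0).round(1),cv2.minAreaRect(np.float32(q[:,:2])) if len(q)>3 else 0)
cap('scene','s4')
E
```

```text
time: 5.18
tool_pos: [459.1, 127.8, 191.0]
tcp_rot: [2.343, 1.57, 2.12]
contact_force: [0.5, -0.5, 0.4]
grip_width: 0.6
time: 5.85
tool_pos: [460.6, 128.2, 190.9]
tcp_rot: [2.357, 1.57, 1.154]
contact_force: [-0.5, -0.8, -0.4]
grip_width: 36.4
time: 6.02
tool_pos: [460.7, 128.1, 190.9]
tcp_rot: [2.1, 1.57, 0.907]
contact_force: [-0.8, 0.5, 0.4]
grip_width: 36.1
[[ 0.     0.93   0.369]
 [ 0.     0.369 -0.93 ]
 [-1.     0.    -0.   ]] [460.74599143 128.11316387 190.85676778] [ 0.11  0.29  1.7   0.    1.15 -0.27]
[258.27223395 266.7855919 ] [np.float64(260.0010120765501), np.float64(171.40277163355475)] [np.float64(257.054794180421), np.float64(238.1113432408712)]
[ 27   0  24  22 373] [nan nan nan] 0
[251 216  16  34 454] [473.9 100.8 108.6] ((473.4524841308594, 100.40052032470703), (13.026612281799316, 30.839012145996094), 22.163841247558594)
[251 278  16  28 391] [494.5  47.8 108.5] ((494.3580322265625, 47.300048828125), (13.376976013183594, 27.45431900024414), 19.930395126342773)
  return np.nanmean(a, axis, out=out, keepdims=keepdims)
```

View pics/w4.png

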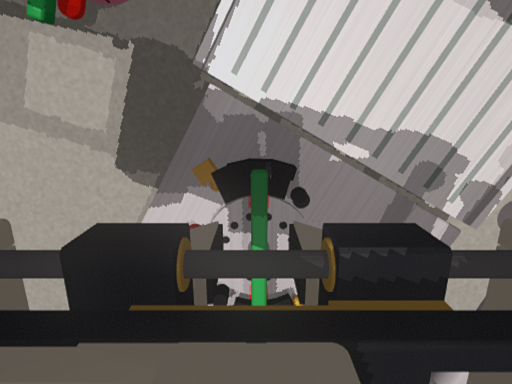

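View pics/s4.png

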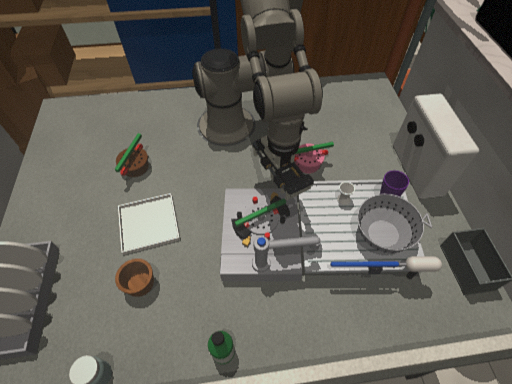

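```bash
python3 -m handwheel '[[[3,0.18,0,0],[3,0,0,0],[2.5,0,0,0],[1.4,0,0,0],[0,0,0,0]]]'
python3 -m handwheel '[[[0,0,0,0],[0,0,0,0],[0,0,0,0],[0,0,0,0],[0,0,0,0]]]' 0
python3 - <<'E'
from h import *
cap('wrist','w5')
E
```

```text
time: 6.53
tool_pos: [460.6, 128.4, 88.9]
tcp_rot: [-1.858, 1.565, -3.053]
contact_force: [0.1, -0.8, 0.2]
grip_width: 36.7
time: 6.95
tool_pos: [463.5, 128.8, 92.8]
tcp_rot: [1.336, 1.568, 0.14]
contact_force: [-0.8, -0.7, 5.0]
grip_width: 14.1
```

View pics/w5.png

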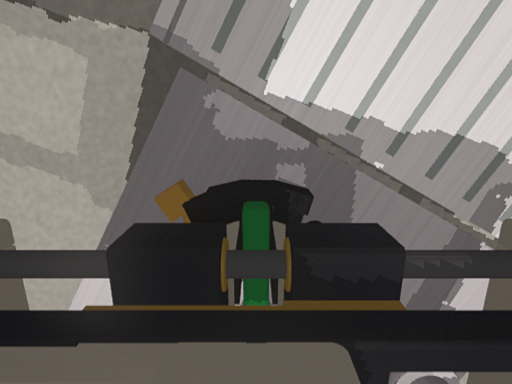

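```bash
python3 -m handwheel '[[[0,-0.428,0.015,-0.07],[0,-0.428,0.015,-0.07],[0,-0.428,0.015,-0.07],[0,-0.428,0.015,-0.07],[0,-0.428,0.015,-0.07]]]'
python3 -m handwheel '[[[0,-0.428,0.015,-0.07],[0,-0.428,0.015,-0.07],[0,-0.428,0.015,-0.07]]]'
python3 -m handwheel '[[[0,-0.428,0.015,-0.07],[0,-0.428,0.015,-0.07],[0,-0.428,0.015,-0.07]]]'
python3 -m handwheel '[[[0,-0.428,0.015,-0.07],[0,-0.428,0.015,-0.07],[0,-0.428,0.015,-0.07]]]'
python3 - <<'E'
from h import *
o,R=tool(); print(R.round(3),o['moment'],o['contact_force'],o['tool_pos'])
a=np.array(o['tool_pos'][:2])-[485,71]; print(np.linalg.norm(a),np.degrees(np.arctan2(a[1],a[0])),np.degrees(np.arctan2(R[1,1],R[0,1])))
E
```

```text
time: 7.42
tool_pos: [445.6, 117.9, 92.8]
tcp_rot: [1.119, 1.567, 0.275]
contact_force: [1.4, 1.8, 4.7]
grip_width: 14.0
time: 7.67
tool_pos: [436.9, 108.4, 92.8]
tcp_rot: [0.949, 1.567, 0.315]
contact_force: [0.5, 2.7, 6.0]
grip_width: 13.6
time: 7.92
tool_pos: [430.3, 97.4, 92.8]
tcp_rot: [0.743, 1.567, 0.32]
contact_force: [-0.4, 3.0, 6.1]
grip_width: 14.1
time: 8.17
tool_pos: [426.2, 85.2, 92.8]
tcp_rot: [0.544, 1.568, 0.33]
contact_force: [0.0, 2.8, 6.3]
grip_width: 13.9
[[ 0.003  0.212  0.977]
 [ 0.001  0.977 -0.212]
 [-1.     0.002  0.003]] [ 0.45437384  0.00846521 -0.06934185] [0.04398181 2.75552692 6.34633643] [426.23817963  85.16196276  92.84769542]
60.44429437275203 166.44976826265406 77.75666764839781
```

```bash
python3 -m handwheel '[[[0,-0.214,0.004,-0.035],[0,-0.214,0.004,-0.035],[0,0,0,0]]]'
python3 -m handwheel '[[[0,-0.214,0.004,-0.035],[0,0,0,0]]]'
python3 -m handwheel '[[[0,-0.214,0.004,-0.035],[0,0,0,0]]]'
```

```text
time: 8.42
tool_pos: [425.4, 80.7, 92.8]
tcp_rot: [0.366, 1.568, 0.22]
contact_force: [-0.6, 0.7, 7.4]
grip_width: 13.6
time: 8.58
tool_pos: [425.2, 79.2, 92.8]
tcp_rot: [0.667, 1.567, 0.555]
contact_force: [-0.4, 4.2, 6.8]
grip_width: 13.5
time: 8.75
tool_pos: [425.1, 78.7, 92.9]
tcp_rot: [1.052, 1.565, 0.974]
contact_force: [-0.8, 14.3, 8.1]
grip_width: 13.8
```

```bash
python3 -m handwheel '[[[0,0.05,0,0],[0,0,0,0],[0,0,0,0],[0,0,0,0]]]' 0.4
python3 -m handwheel '[[[-3,0,0,0],[-3,0,0,0],[-2,0,0,0],[0,0,0,0],[0,0,0,0]]]'
python3 - <<'E'
from h import *
o,R=tool(); print(R.round(3),o['tool_pos'],np.degrees(np.arctan2(R[1,1],R[0,1])))
p,d=cap('wrist','w6');P=cloud('wrist',d)
p=p.astype(int);m=(p[...,1]>p[...,0]+50)&(p[...,1]>p[...,2]+30)
k,l,s,c=cv2.connectedComponentsWithStats(m.astype('uint8'))
for i in range(1,k):
    if s[i,4]>50:
        q=P[l==i]; q=q[(q[:,2]>103)&(q[:,2]<115)]; print(s[i],np.nanmedian(q,0).round(1),cv2.minAreaRect(np.float32(q[:,:2])) if len(q)>3 else 0)
p,d=cap('scene','s6');P=cloud('scene',d)
p=p.astype(int);m=(p[...,1]>p[...,0]+50)&(p[...,1]>p[...,2]+30);m[:190]=0;m[280:]=0
k,l,s,c=cv2.connectedComponentsWithStats(m.astype('uint8'))
for i in range(1,k):
    if s[i,4]>15:
        q=P[l==i]; q=q[(q[:,2]>103)&(q[:,2]<117)]; print(s[i],np.nanmedian(q,0).round(1),cv2.minAreaRect(np.float32(q[:,:2])) if len(q)>3 else 0)
E
```

```text
time: 9.08
tool_pos: [424.0, 76.7, 91.7]
tcp_rot: [-2.47, 1.57, -2.547]
contact_force: [0.2, 0.2, 0.3]
grip_width: 34.6
time: 9.5
tool_pos: [424.5, 76.7, 172.3]
tcp_rot: [0.053, 1.569, -0.024]
contact_force: [0.2, 0.3, -0.1]
grip_width: 36.8
[[ 0.002  0.077  0.997]
 [-0.     0.997 -0.077]
 [-1.     0.     0.002]] [424.49149144  76.73080014 172.29259474] 85.5901991371886
[253 181  16   6  67] [405.9  82.4 107.7] ((405.7491455078125, 80.82848358154297), (11.578394889831543, 4.141864776611328), 78.77027893066406)
[249 195  19  55 847] [436.8  76.5 107.5] ((437.26995849609375, 76.6392822265625), (12.434890747070312, 45.306583404541016), 81.83418273925781)
[246 279  17  26 392] [496.8  68.6 107.4] ((497.48773193359375, 68.75481414794922), (12.724821090698242, 25.755577087402344), 82.59131622314453)
```

View pics/w6.png

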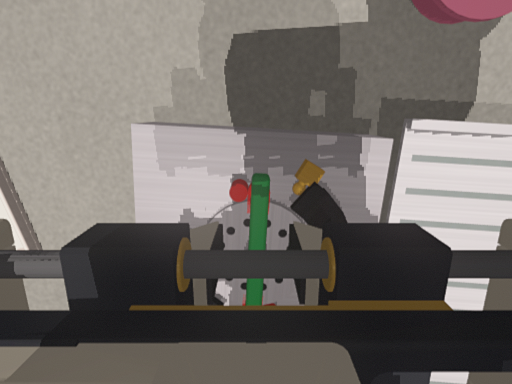

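View pics/s6.png

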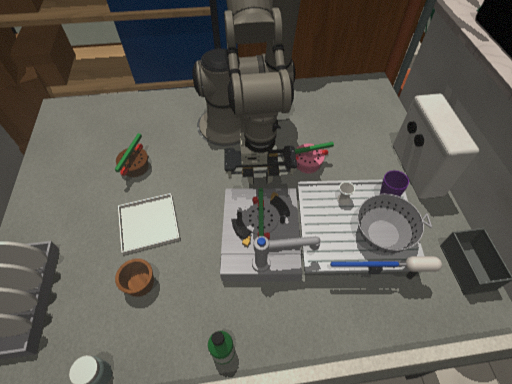

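```bash
python3 -m handwheel '[[[0,0,0,0.056],[0,0.05,2,0],[0,0.06,2,0],[0,0.06,2.08,0],[2.5,0,0,0],[2.5,0,0,0],[2.5,0,0,0],[1.4,0,0,0]]]'
python3 -m handwheel '[[[0,0,0,0],[0,0,0,0]]]'
python3 -m handwheel '[[[0,0,0,0],[0,0,0,0],[0,0,0,0],[0,0,0,0],[0,0,0,0]]]' 0
```

```text
time: 10.27
tool_pos: [482.2, 70.4, 78.7]
tcp_rot: [-3.027, 1.564, 3.124]
contact_force: [0.2, 0.1, -0.7]
grip_width: 36.8
time: 10.43
tool_pos: [483.5, 70.5, 81.3]
tcp_rot: [-3.03, 1.567, 3.12]
contact_force: [-0.1, -0.3, 0.1]
grip_width: 36.4
time: 10.85
tool_pos: [485.3, 70.6, 83.6]
tcp_rot: [0.215, 1.569, 0.082]
contact_force: [0.6, 0.7, 4.0]
grip_width: 20.5
```

```bash
python3 -m handwheel '[[[0,0,0,0],[0,0,0,0],[0,0,0,0],[-0.6,0,0,0],[-0.55,0,0,0],[0,0,0,0],[0,0,0,0]]]' 0.4
python3 -m handwheel '[[[0,0,0,0],[0,0,0,0],[0,0,0,0],[0,0,0,0],[0,0,0,0],[0,0,0,0]]]' 0
```

```text
time: 11.43
tool_pos: [485.0, 70.5, 94.7]
tcp_rot: [0.18, 1.57, 0.047]
contact_force: [0.6, 0.2, 0.4]
grip_width: 36.9
time: 11.93
tool_pos: [484.7, 70.7, 94.3]
tcp_rot: [1.023, 1.57, 0.89]
contact_force: [-0.7, 2.3, 1.8]
grip_width: 13.9
```

```bash
python3 -m handwheel '[[[-0.7,0,0,0],[-1,0,0,0],[-1,0,0,0]]]'
python3 -m handwheel '[[[-1.5,0,0,0],[-1.5,0,0,0],[-1.5,0,0,0],[-1.5,0,0,0],[-1.5,0,0,0],[-1,0,0,0],[0,0,0,0],[0,0,0,0]]]'
python3 - <<'E'
from h import *
o,R=tool(); print(R.round(3),o['tool_pos'],o['contact_force'],o['moment'])
cap('wrist','w7');cap('scene','s7')
E
```

```text
time: 12.18
tool_pos: [483.8, 70.6, 121.1]
tcp_rot: [-3.071, 1.568, 3.079]
contact_force: [-0.0, -0.9, -4.0]
grip_width: 13.8
time: 12.85
tool_pos: [484.4, 70.4, 206.2]
tcp_rot: [-1.531, 1.571, -1.663]
contact_force: [0.3, 0.3, -3.1]
grip_width: 13.7
[[-0.     0.132  0.991]
 [-0.     0.991 -0.132]
 [-1.    -0.     0.   ]] [484.37779982  70.44499944 206.19562103] [ 0.25321603  0.34617693 -3.0742259 ] [0.00206713 0.0444528  0.03651814]
```

View pics/s7.png

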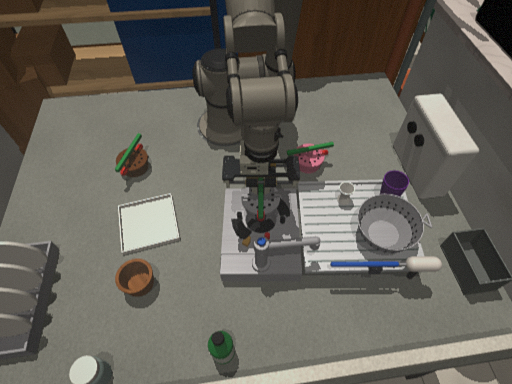

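View pics/w7.png

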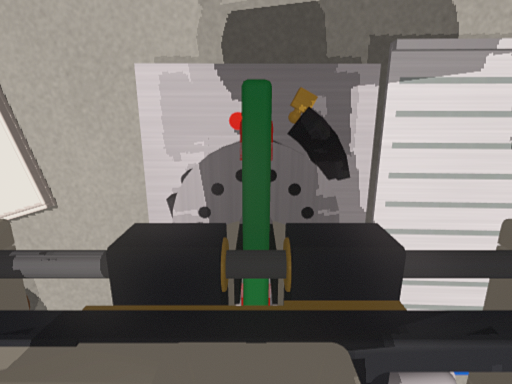

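```bash
python3 -m handwheel '[[[0,-1,-0.05,0],[0,-2,-0.1,0],[0,-2.5,-0.13,0],[0,-2.5,-0.13,0],[0,-2.5,-0.13,0],[0,-2.5,-0.13,0],[0,-2.5,-0.13,0],[0,-2.5,-0.13,0]]]'
python3 -m handwheel '[[[0,-2.5,-0.13,0],[0,-2.5,-0.13,0],[0,-2.5,-0.13,0],[0,-2.5,-0.13,0],[0,-2.5,-0.13,0],[0,-2.5,-0.13,0],[0,-2,-0.1,0],[0,-1,-0.05,0]]]'
python3 -m handwheel '[[[0,0,0,0],[0,0,0,0],[0,0,0,0]]]'
python3 - <<'E'
from h import *
o,R=tool(); print(R.round(3),o['tool_pos'],o['contact_force'])
for n in('scene','top'):
    p,d=cap(n,n[0]+'8');P=cloud(n,d);m=(P[...,2]>8)&(P[...,2]<28)&(P[...,1]<-150)&(P[...,1]>-420)&(P[...,0]>280)&(P[...,0]<540)&(p.min(2)>90)
    k,l,s,c=cv2.connectedComponentsWithStats(m.astype('uint8'),connectivity=8); m=np.isin(l,[i for i in range(1,k) if s[i,4]>6]); q=P[m];bx=cv2.minAreaRect(np.float32(q[:,:2]));print(n,m.sum(),bx)
cap('wrist','w8')
E
```

```text
time: 13.62
tool_pos: [450.4, -108.2, 205.5]
tcp_rot: [3.002, 1.569, 2.869]
contact_force: [0.3, 0.2, -3.0]
grip_width: 13.8
time: 14.28
tool_pos: [417.2, -286.3, 205.3]
tcp_rot: [-3.103, 1.569, 3.045]
contact_force: [-0.7, -0.5, -3.2]
grip_width: 13.7
time: 14.53
tool_pos: [418.4, -282.8, 205.8]
tcp_rot: [2.178, 1.569, 2.045]
contact_force: [0.8, -0.7, -3.9]
grip_width: 14.0
[[-0.001  0.132  0.991]
 [ 0.001  0.991 -0.132]
 [-1.     0.001 -0.001]] [ 418.36344306 -282.802631    205.83465669] [ 0.75822384 -0.70615504 -3.88442569]
scene 720 ((418.92730712890625, -282.5982666015625), (177.8153839111328, 175.09561157226562), 8.965394973754883)
top 152 ((412.3959655761719, -240.3690185546875), (174.45884704589844, 90.66726684570312), 7.591452121734619)
```

View pics/s8.png

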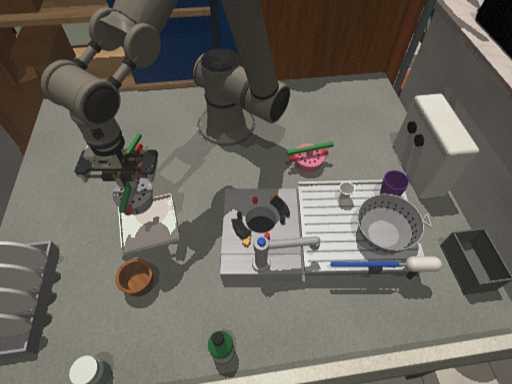

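View pics/w8.png

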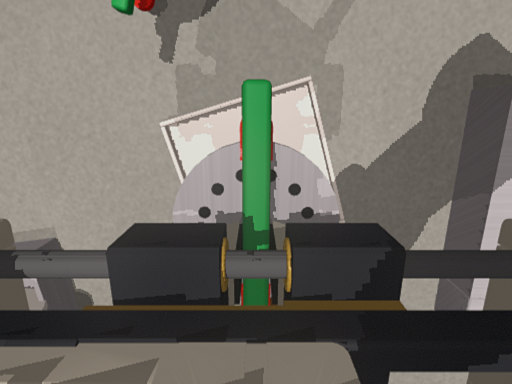

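View pics/t8.png

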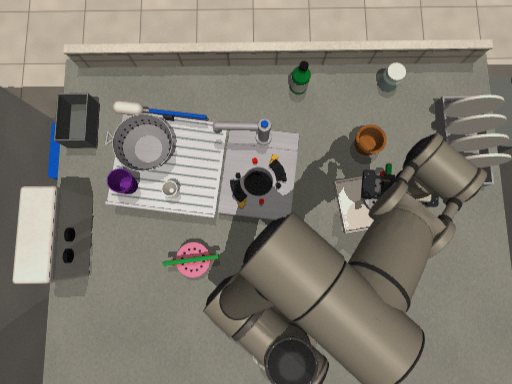

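```bash
python3 -m handwheel '[[[2,0,0,0],[2,0,0,0],[2,0,0,0],[2,0,0,0],[1.5,0,0,0],[1,0,0,0],[0.7,0,0,0],[0,0,0,0]]]'
python3 -m handwheel '[[[0.4,0,0,0],[0.3,0,0,0],[0.2,0,0,0],[0.1,0,0,0],[0,0,0,0],[0,0,0,0]]]'
python3 -m handwheel '[[[0.1,0,0,0],[0,0,0,0],[0,0,0,0]]]'
python3 -m handwheel '[[[0.1,0,0,0],[0,0,0,0],[0,0,0,0]]]'
```

```text
time: 15.35
tool_pos: [418.3, -283.1, 93.2]
tcp_rot: [2.487, 1.569, 2.355]
contact_force: [-0.0, -0.9, -3.6]
grip_width: 13.5
time: 15.85
tool_pos: [418.6, -283.9, 84.4]
tcp_rot: [-0.349, 1.57, -0.482]
contact_force: [0.5, 1.0, -3.7]
grip_width: 13.9
time: 16.1
tool_pos: [418.5, -283.8, 83.2]
tcp_rot: [0.712, 1.571, 0.579]
contact_force: [-1.2, -1.0, -3.5]
grip_width: 14.0
time: 16.35
tool_pos: [418.5, -283.8, 82.1]
tcp_rot: [2.004, 1.571, 1.871]
contact_force: [0.3, 0.4, -2.3]
grip_width: 13.8
```

```bash
python3 -m handwheel '[[[0.1,0,0,0],[0,0,0,0],[0,0,0,0]]]'
python3 -m handwheel '[[[0.05,0,0,0],[0,0,0,0],[0,0,0,0]]]'
```

```text
time: 16.6
tool_pos: [418.6, -283.9, 81.3]
tcp_rot: [-0.492, 1.57, -0.625]
contact_force: [-0.1, 0.1, -1.6]
grip_width: 13.5
time: 16.85
tool_pos: [418.6, -283.9, 81.3]
tcp_rot: [-0.596, 1.57, -0.729]
contact_force: [-1.8, 0.5, 5.9]
grip_width: 13.8
```

Contact made. Release, rise, step away, check.

```bash
python3 -m handwheel '[[[0,0,0,0],[0,0,0,0],[0,0,0,0],[0,0,0,0],[0,0,0,0]]]' 0.5
python3 -m handwheel '[[[-0.5,0,0,0],[-1.5,0,0,0],[-2.5,0,0,0],[-2.5,0,0,0],[-2.5,0,0,0],[-2.5,0,0,0],[-2,0,0,0],[-1,0,0,0]]]'
python3 -m handwheel '[[[0,2,-1,0],[0,3,-1,0],[0,3,-1,0],[0,3,-1,0],[0,3,-1,0],[0,3,-1,0],[0,3,-1,0],[0,0,0,0]]]'
python3 - <<'E'
from h import *
o,R=tool(); print(o['tool_pos'],o['contact_force'])
for n in('scene','top'):
    p,d=cap(n,n[0]+'9');P=cloud(n,d);m=(P[...,2]>8)&(P[...,2]<28)&(P[...,1]<-150)&(P[...,1]>-420)&(P[...,0]>280)&(P[...,0]<540)&(p.min(2)>90)
    k,l,s,c=cv2.connectedComponentsWithStats(m.astype('uint8'),connectivity=8); m=np.isin(l,[i for i in range(1,k) if s[i,4]>6]); q=P[m];bx=cv2.minAreaRect(np.float32(q[:,:2]));print(n,m.sum(),bx)
    p=p.astype(int);g=(p[...,1]>p[...,0]+50)&(p[...,1]>p[...,2]+30)&(P[...,0]>300)&(P[...,0]<540)&(P[...,1]<-200)&(P[...,1]>-400)
    q=P[g]; q=q[q[:,2]>88]; print('bar',len(q),cv2.minAreaRect(np.float32(q[:,:2])))
    A=np.c_[q[:,:2]-q[:,:2].mean(0),np.ones(len(q))]; print('z fit',np.linalg.lstsq(A,q[:,2],rcond=None)[0])
E
```

```text
time: 17.27
tool_pos: [418.5, -283.7, 80.5]
tcp_rot: [2.239, 1.57, 2.106]
contact_force: [-0.0, -0.3, -1.4]
grip_width: 42.2
time: 17.93
tool_pos: [419.2, -284.4, 233.9]
tcp_rot: [-0.578, 1.566, -0.711]
contact_force: [0.5, 0.1, 1.5]
grip_width: 46.0
time: 18.6
tool_pos: [373.9, -72.1, 231.0]
tcp_rot: [2.015, 1.569, 1.885]
contact_force: [0.0, 0.0, -1.0]
grip_width: 45.9
[373.85933853 -72.12973276 230.9831335 ] [ 0.00464171  0.02800423 -1.03252819]
scene 687 ((418.7686462402344, -282.96435546875), (178.76324462890625, 175.94845581054688), 8.950868606567383)
bar 186 ((421.20269775390625, -283.67926025390625), (12.806264877319336, 163.92864990234375), 82.44884490966797)
z fit [4.76359791e-03 4.46143049e-02 9.75272803e+01]
top 187 ((418.8453369140625, -282.5682067871094), (174.39242553710938, 177.3683319091797), 9.75143814086914)
bar 74 ((418.96771240234375, -283.9355163574219), (14.62172794342041, 163.765625), 81.63733673095703)
z fit [7.26235824e-03 3.89592755e-02 9.53070807e+01]
```

View pics/s9.png

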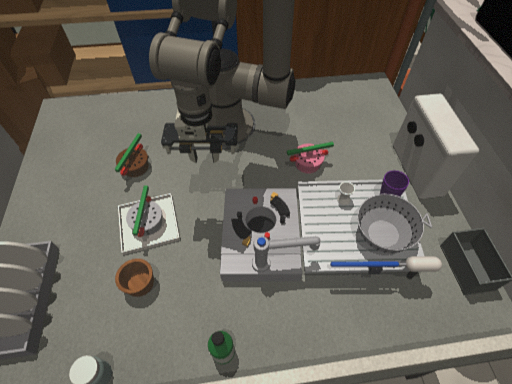

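View pics/t9.png

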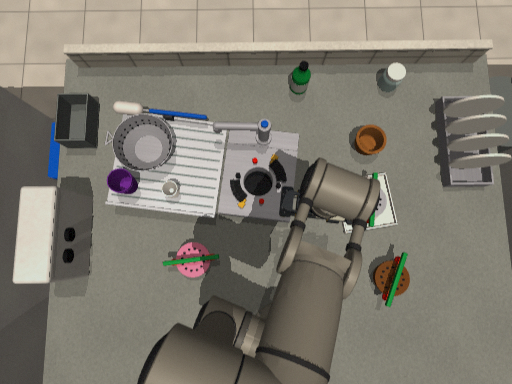

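Run:
```python
from h import *
print(bot.close_job(), bot.get_obs()['time'])
```

```text
the job is handed in; nothing more can be done
the job is handed in; nothing more can be done
```

The strainer is out of the sink and standing flat in the middle of the drip tray; I handed the job in at about 19 s of simulated time. No verdict is reported, so success rests on my own checks.

**What I did**
- I swung the spout over the draining board with the shut fingers, to about 1.5 rad as estimated from the pictures.
- I gripped the near end of the green bar and turned it about 61° anticlockwise, past the catch, until it met the stop. The side force there rose to about 14 N, and the wrist camera put the bar at -7.6° in the world against a sink angle of -7.7°.
- I re-gripped the bar at its centre, lifted the strainer 112 mm straight up and carried it to the tray. I lowered it in steps of 1 mm or less, with under 6 N upward at contact.
- My first grip at the centre closed on the stem as well as the bar (20.5 mm opening instead of 14). I opened, rose 11 mm and gripped again before lifting.

**Last checks**

| Check | Reading |
|---|---|
| Bar centre | (419–421, -284) mm |
| Tray centre | (419, -283) mm, and it moved less than 1 mm while I set the strainer down |
| Height of bar top | 95–98 mm, expected 96 mm |
| Tilt along the bar | under 0.01 rad |
| Arm | clear of everything |

- **Tilt across the bar:** depth fits gave 0.04–0.045 rad. The bar is only 14 mm wide and I made no separate check, so I put this down to noise from its side faces. The limit is 0.06 rad.
- **Spout and crockery:** the spout still lies over the draining board and the crockery looks where it was. I judged both by eye from the pictures.

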